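# Fit the coil former in the solenoid and hold the Hall probe in its bore

### The job

Slide the white square-headed coil former down into the bore of the copper-wound solenoid until its head sits flush on the solenoid's top, and let go of it. Then lift the Hall probe out of its rack by the blue handle and lower its rod through the former's hole without touching the former or the solenoid, until the red ring on the rod is level with the top of the former's head; finish while still holding the probe there, upright, centred in the hole and still. Leave the brass puck, the screwdriver and the yellow meter where they are.

Things in the scene. Friction and masses are not known exactly. Their poses are not given: they have to be found in the camera images.
- solenoid_mouth (a point): Centre of the bore's mouth in the top face of the fixed solenoid, z up. A black base plate 105 x 105 x 10 mm carries a copper-coloured drum of 90 mm diameter between black flanges of 100 mm diameter; its top face is 90 mm above the table. The vertical bore is 36 mm in diameter and 80 mm deep.
- former_head (a point): Centre of the white coil former's square head, 40 x 40 x 44 mm high, z up, x and y square to its flat sides. Loose, about 90 g, upright on the table at the start. Below the head is a tube, 33 mm diameter, 70 mm long (last 4 mm taper to 30). A 24 mm hole runs down its axis (21 mm in the last 4 mm). Seated, this point is 22 mm above the solenoid's top: keep the fingertips above that.
- former_mouth (a point): Centre of the hole in the top face of the former's head, 22 mm above former_head, z up along the hole. With the former seated it is 44 mm above the solenoid's top and 134 mm above the table.
- probe_grip (a point): Centre of the Hall probe's blue handle, 20 x 20 x 44 mm high, z up, x and y square to its sides (a 4 mm black stub on top). Loose, about 80 g. A steel rod, 10 mm diameter, hangs 110 mm below the handle. At the start the handle rests on the rack's top, 22 mm below this point, the rod through the rack's hole. In its final place this point is 48 mm above the top of the former's head.
- probe_ring (a point): Middle of the red ring (6 mm high) round the probe's rod, on its axis, 48 mm below probe_grip and 84 mm above the tip.
- probe_tip (a point): Lower end of the probe's rod, on its axis, 132 mm below probe_grip.
- rack: Fixed probe rack on the table: an aluminium bridge, 70 x 80 mm, with a grey top plate 60 x 80 mm, 12 mm thick, its top 118 mm above the table; the probe's rod hangs in a 14 mm through hole at the plate's centre. Origin: centre of its underside, on the table.
- puck_center (a point): Bystander: brass puck, 28 mm diameter, 30 mm high, loose; its centre.
- driver_mid (a point): Bystander: screwdriver about 160 mm long lying loose on the table, along x; a point on the table under it, near its middle.
- meter_mid (a point): Bystander: yellow hand-held multimeter, 75 x 150 x 34 mm, lying loose on the table; its centre.

How it is judged (in metres and radians):
On the way, in this order (a step that is already met when the one before it is completed fails the run):
1. the former is fully home in the solenoid and let go of (horizontal distance between former_head and solenoid_mouth below 0.003 m and z of former_head in the frame of solenoid_mouth between 0.019 and 0.0245 m and angle between former_head's own z axis and vertical below 0.04 rad and contact force between the fingers and former below 0.1 N), for 0.2 s.
2. the probe is lifted clear out of its rack (height (world z) of probe_tip above 0.12 m and contact force between the fingers and probe above 0.5 N), for 0.1 s.
At the end, for the whole second after the job is handed in: Former within 3 mm of the bore's axis, head flush (2.5 mm), upright, not touched by the gripper. Probe held by the fingers, still (20 mm/s), upright (0.06 rad), tip and ring within 4.5 mm of the hole's axis, ring within 6 mm of the head's top in height, not touching the former (horizontal distance between former_head and solenoid_mouth below 0.003 m and z of former_head in the frame of solenoid_mouth between 0.019 and 0.0245 m and angle between former_head's own z axis and vertical below 0.04 rad and horizontal distance between each of probe_tip, probe_ring and former_mouth below 0.0045 m and z of probe_ring in the frame of former_mouth between -0.006 and 0.006 m and angle between probe_grip's own z axis and vertical below 0.06 rad and linear speed of probe below 0.02 m/s and contact force between the fingers and probe above 0.5 N and contact force between each of probe, the arm, the fingers and former below 0.2 N); the arm keeps its last pose, push and grip.
It fails at once if the probe touches the former or the solenoid (contact force between probe and former above 0.2 N or contact force between probe and solenoid above 0.2 N).
It fails at once if a bystander is shifted by more than 15 mm (distance of any of puck_center, driver_mid, meter_mid from where it was at the start of the episode above 0.015 m).
It also fails if it takes over 72 s, if anything falls off the work surface, if the arm or the gripper's body presses on something with over 40 N, if the wrist force passes 120 N, or if a joint passes its speed limit or range.

### The arm

A 7-joint arm with a two-finger parallel gripper is mounted at the origin on the work surface. World frame = base frame: x ahead of the robot, y to its left, z up, the work surface at z = 0. Lengths are in m, angles in degrees, forces in N, time in s.
With the tool pointing down it reaches from about 0.425 to 0.875 m from the base axis. Payload 4.7 kg.
Tool frame: the origin (TCP) lies at the very end of the fingers, on their centre line; the grasp point (between the pads) lies 19 mm behind it; z points along the fingers, y is the line along which they close (so a half turn about z gives the same grasp; the last joint's range is limited). The gripper opens to 87 mm and grips with 3 to 60 N. Pads are 19 mm wide; open, the fingers measure 117 mm over their backs; the gripper's body (75 mm by 190 mm) begins 51 mm behind the grasp point.
Start: joints at [-75.338, 18.392, -4.016, 83.108, 1.295, 78.541, -3.26], TCP at [0.156, 0.631, 0.223] pointing down, gripper open.
Joint ranges: [-163.93, 163.93], [-17.29, 119.83], [-79.2, 71.16], [3.27, 140.29], [-89.18, 269.18], [5.43, 117.66], [-154.24, 154.24]. Speed limits (degrees/s): [147.25, 147.25, 180, 180, 180, 180, 180].

### API

Orientations are given as [roll, pitch, yaw] about the fixed x, y, z axes, in that order (R = Rz(yaw) Ry(pitch) Rx(roll)).
In Python, from cell import get_obs, eyes, env gives the robot as it stands.
- The arm moves only by the tool servo_tool, never from a script. Its argument "series" is a list that holds one entry, the list of rows, each a list of 7 numbers: the shift along the tool's x, y, z in units of 300 mm (1.0 is 300 mm), then the turn, a rotation vector about the tool's x, y, z in units of pi rad (1.0 is pi rad), then the opening, from 0 (shut) to 1 (fully open). In form: [[[tx, ty, tz, wx, wy, wz, gripper], ...]]. A call has 1 to 12 rows; each row is the pose to reach, as a shift and turn from the pose commanded when the call began, along the tool's axes at that moment, turning the shorter way round; what a row does not reach only later rows make up. A row lasts 1/12 s, in which the tool goes at most 41.7 mm and 7.16 degrees, less where a joint would pass 70% of its speed; a pose out of reach is approached as far as the arm can. A call with a number of a shift or a turn outside -1 to 1 is refused whole. A call with a gripper value outside its range is refused whole. The fingers move at their own pace and stop on an object; "grip_force" is the grip in N (left out, the last holds). Time passes only in rows, so rows that repeat a pose let the fingers close. It gives the time, the measured TCP pose, the force, the opening and the grip force at its end, in the units of the state.
- get_obs(): the state, without advancing time (a new reading comes with each control period).
- eyes.read_camera(name): name is "scene" or "top" or "wrist"; returns a dict with "frame" (400x640x3 uint8, red, green, blue), "depth" (400x640 float32, m along the optical axis (not along the pixel's ray), 0 where there is no reading), "fx", "fy", "cx", "cy" (pixels), "distortion" ([k1, k2, p1, p2, k3] as OpenCV has them; the pictures are not rectified), "origin" and "rotation" of the camera in the world; the wrist camera has in their place "mount" (4x4, takes a point from camera to tool coordinates, whose origin is the TCP and whose axes are the flange's). Camera axes: x right, y down, z forward; pixel columns grow to the right and rows downward; lengths in m; the calibration is good to about 2 mm. A picture is of the moment at which its call begins: read the wrist's pose just before it.
- env.sign_off(): hands the job in; it is judged then, once.
The state is a dict: "time_s": time; "qpos": joint angles; "joint_velocities": joint speeds; "effort": joint torques, N m; "tool_pos": TCP position; "tool_rot": TCP orientation; "force": force on the tool from outside, world axes, zero at the start; "wrist_torque": the same for the moment, N m; "grip_width": finger opening in m; "grasp_force": force on a finger pad.
Only numpy, scipy, OpenCV 4.12 (cv2) and the standard library are available. Lean on these libraries where they do the work, as an engineer would, in place of code of your own. Each camera call takes 0.05 s, during which the arm holds its last target. There are 200 camera calls.

## Working session

There is one attempt and no reset: what is moved stays moved. The work goes in short steps, Python scripts to look and compute and a tool call to move; the robot and the scene stay as the last step left them, time stands still between calls to the robot, and variables do not carry over. Pictures are saved under pics/ and viewed, at most 10 in all, crops included, and the job is handed in when it is done.

Besides the shell and the picture viewer there is one more tool, called after "Call:" as name(argument=value, ...), one argument or row to a line, values as JSON. servo_tool: Moves the arm, as the interface text tells. Shifts and turns lie within -1 to 1; 1 stands for 300 mm of shift or pi rad of turn. Its arguments: {"type":"object","properties":{"series":{"type":"array"},"grip_force":{"type":"number"}},"required":["series"]}

```bash
ls; mkdir -p pics; python3 - <<'E'
from cell import get_obs, eyes, env
import cv2,numpy as np,pickle
o=get_obs();print({k:o[k] for k in o})
d={}
for n in("scene","top","wrist"):
    c=eyes.read_camera(n);d[n]=c
    print(n,{k:np.round(v,4).tolist() if not np.isscalar(v) else v for k,v in c.items() if k not in("frame","depth")})
    print((c["depth"]>0).mean())
pickle.dump((o,d),open("s0.pkl","wb"))
cv2.imwrite("pics/a.png",d["scene"]["frame"][...,::-1]);cv2.imwrite("pics/b.png",d["top"]["frame"][...,::-1])
E
```

```text
pics
{'time_s': 0.0, 'qpos': array([-75.33636253,  18.43967984,  -4.01336923,  83.17622538,
         1.29551694,  78.54001943,  -3.26168817]), 'joint_velocities': array([ 0.10452997, -0.02314021, -0.09813038, -0.05117077,  0.10972908,
       -0.05489127, -0.09438173]), 'effort': array([-4.92460174e-06, -4.91273725e+01, -4.03602831e-01, -3.12526309e+01,
       -6.39149174e-02,  4.36471682e-02,  1.60568616e-04]), 'tool_pos': array([0.15560269, 0.63052356, 0.22144259]), 'tool_rot': array([-1.79889339e+02,  6.97285871e-03,  1.66142511e+02]), 'force': array([-0.3999008 , -0.30588985,  0.06481871]), 'wrist_torque': array([ 0.0440661 ,  0.00693477, -0.00267858]), 'grasp_force': 0.0, 'grip_width': 0.0866186167292481}
scene {'fx': 480.6185844907308, 'fy': 480.6185844907308, 'cx': 319.4100978101934, 'cy': 197.49961338593113, 'distortion': [0.0058, 0.0, 0.0, 0.0, 0.0], 'origin': [1.2148, 0.2084, 0.7738], 'rotation': [-136.6465, 0.6677, 106.7356]}
0.99601953125
top {'fx': 398.25052726736055, 'fy': 398.25052726736055, 'cx': 320.5922638978315, 'cy': 203.99394354085032, 'distortion': [-0.0949, 0.0, 0.0, 0.0, 0.0], 'origin': [0.4702, -0.006, 0.9844], 'rotation': [-170.7118, 0.1546, -89.602]}
0.996078125
wrist {'fx': 289.0790975142536, 'fy': 289.0790975142536, 'cx': 317.25678858113474, 'cy': 193.36645737305977, 'distortion': [-0.0469, 0.0, 0.0, 0.0, 0.0], 'mount': [[-0.0003, -0.9566, -0.2915, 0.0793], [1.0, -0.0001, -0.0007, -0.001], [0.0007, -0.2915, 0.9566, -0.1609], [0.0, 0.0, 0.0, 1.0]]}
0.99594921875
```

View pics/a.png

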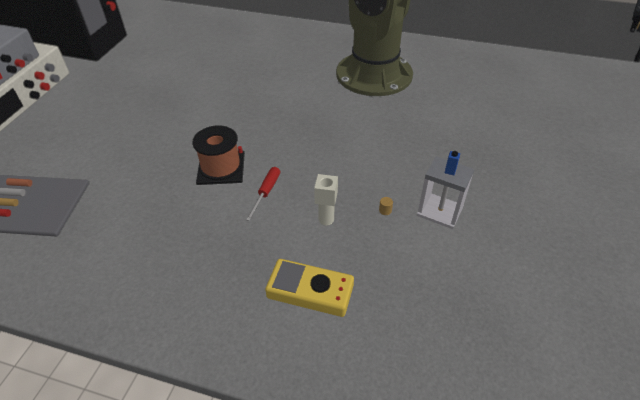

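View pics/b.png

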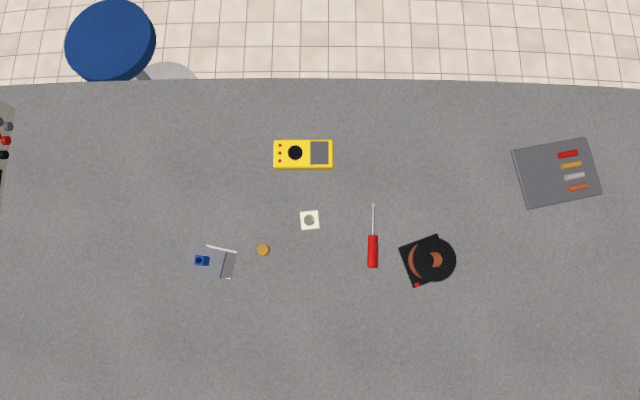

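The scene view shows the solenoid at (217,150), former at (326,195), puck at (386,205), rack and probe at (448,190), with the screwdriver and meter nearby. The top view shows the former head at (310,220), solenoid about (433,258), probe handle at (202,260).

```bash
cat > h.py <<'E'
import numpy as np,cv2
from scipy.spatial.transform import Rotation as R
from cell import get_obs,eyes
def rot(rpy): return R.from_euler('xyz',rpy,degrees=True).as_matrix()
def campose(c,o=None):
    if 'mount' in c:
        T=np.array(c['mount']);Rt=rot(o['tool_rot'])
        return Rt@T[:3,:3],Rt@T[:3,3]+o['tool_pos']
    return rot(c['rotation']),np.array(c['origin'])
def K(c): return np.array([[c['fx'],0,c['cx']],[0,c['fy'],c['cy']],[0,0,1.]])
def rays(px,c):
    p=cv2.undistortPoints(np.float64(px).reshape(-1,1,2),K(c),np.array(c['distortion']))[:,0]
    return np.c_[p,np.ones(len(p))]
def plane(px,c,z,o=None):
    Rm,t=campose(c,o);d=rays(px,c)@Rm.T
    return t+d*((z-t[2])/d[:,2])[:,None]
def cloud(c,o=None):
    Rm,t=campose(c,o);h,w=c['depth'].shape
    u,v=np.meshgrid(np.arange(w),np.arange(h))
    P=(rays(np.c_[u.ravel(),v.ravel()],c)*c['depth'].reshape(-1,1))@Rm.T+t
    return P.reshape(h,w,3)
def proj(P,c,o=None):
    Rm,t=campose(c,o)
    return cv2.projectPoints(((np.atleast_2d(P)-t)@Rm),np.zeros(3),np.zeros(3),K(c),np.array(c['distortion']))[0][:,0]
def hsv(c): return cv2.cvtColor(c['frame'],cv2.COLOR_RGB2HSV)
def biggest(m,mn=20):
    cs=cv2.findContours(m.astype(np.uint8),cv2.RETR_EXTERNAL,cv2.CHAIN_APPROX_NONE)[0]
    return max(cs,key=cv2.contourArea)[:,0]
def yaw_rect(xy):
    (cx,cy),(w,h),a=cv2.minAreaRect(np.float32(xy*1000))
    return np.round([cx,cy,w,h],1),a
E
python3 - <<'E'
import pickle;from h import *
o,d=pickle.load(open("s0.pkl","rb"))
for n in("top","scene"):
    c=d[n];P=cloud(c);H=hsv(c);z=P[...,2]
    ws=(P[...,0]>.2)&(P[...,0]<.85)&(abs(P[...,1])<.5)
    print(n,"table z",np.median(z[ws]))
    wh=ws&(H[...,1]<40)&(H[...,2]>150)
    m=wh&(abs(z-.114)<.006); b=biggest(m);print("former",yaw_rect(plane(b,c,.114)[:,:2]))
    m=ws&(H[...,2]<70)&(abs(z-.09)<.006); b=biggest(m);q=cv2.minEnclosingCircle(np.float32(plane(b,c,.09)[:,:2]*1000));print("sol",q)
    m=ws&(H[...,0]>105)&(H[...,0]<130)&(H[...,1]>120)&(z>.15); b=biggest(m);print("blue",yaw_rect(plane(b,c,.162)[:,:2]),np.median(z[m]))
    m=ws&(abs(z-.118)<.005)&(P[...,1]>.1); b=biggest(m);print("rack",yaw_rect(plane(b,c,.118)[:,:2]))
    for nm,m in(("puck",(H[...,0]>12)&(H[...,0]<22)&(H[...,1]>120)&(abs(z-.03)<.008)),("red",(H[...,1]>150)&((H[...,0]<6)|(H[...,0]>174))&(z<.05)),("yel",(H[...,0]>22)&(H[...,0]<32)&(H[...,1]>150)&(z>.02))):
        m=m&ws; 
        if m.sum()>20: b=biggest(m);print(nm,yaw_rect(P[b[:,1],b[:,0],:2]),z[m].max())
E
```

```text
top table z -0.0012077819597848816
former (array([578.5,  22.6,  40.2,  39.9]), 6.770868301391602)
sol ((492.680908203125, -257.38189697265625), 49.97699737548828)
blue (array([485.5, 246.7,  21.2,  19.1]), 82.91665649414062) 0.160643850705606
rack (array([485.4, 248.1,  81. ,  60.7]), 78.17777252197266)
puck (array([515.3, 136.5,  24. ,  24.5]), 64.2861099243164) 0.03662324454460908
red (array([ 514. , -128.8,   22.2,   77.4]), 89.06940460205078) 0.03622913281290763
yel (array([629.4,  42.9, 318.8, 146.5]), 0.2033434957265854) 0.9843578526315895
scene table z 0.0011863020312841144
former (array([576.5,  22.3,  39.4,  41. ]), 6.956548690795898)
sol ((494.80340576171875, -259.07037353515625), 52.006591796875)
blue (array([493.6, 248.4,  18.7,  33.3]), 85.43907165527344) 0.16103150628998741
rack (array([488.8, 248.2,  80.8,  67.9]), 77.46075439453125)
puck (array([518. , 136.5,  24.4,  27.4]), 85.61848449707031) 0.03759462673031311
red (array([ 516.3, -127.4,   22.1,   79.8]), 89.80811309814453) 0.03913122439030969
yel (array([757.3,  43.4,  74. , 148.1]), 0.827167809009552) 0.04200421036527413
```

Top and scene views agree to about 2 mm. Next I move above the former and refine with the wrist camera.

```bash
cat > go.py <<'E'
import sys;from h import *
# usage: go.py x y z yaw [dmax]: prints row (shift,turn) in tool units for the move measured pose -> target
x,y,z,yaw=map(float,sys.argv[1:5])
o=get_obs();Rt=rot(o['tool_rot']);p=o['tool_pos']
s=Rt.T@(np.array([x,y,z])-p)/.3
w=R.from_matrix(Rt.T@rot([180,0,yaw])).as_rotvec()/np.pi
print(np.round(s,4).tolist(),np.round(w,4).tolist(),'half',np.round(s/2,4).tolist(),np.round(w/2,4).tolist(),p.round(4),o['tool_rot'].round(2),'rows',np.linalg.norm(s)*300/41.7, np.linalg.norm(w)*180/7.16,o['time_s'])
E
python3 go.py .5 .022 .25 96.8;  python3 go.py .5775 .0225 .25 96.8
```

```text
[-1.6005, -1.6951, -0.0917] [-0.0004, 0.0003, 0.3853] half [-0.8002, -0.8476, -0.0458] [-0.0002, 0.0002, 0.1926] [0.1556 0.6307 0.2217] [-179.91    0.    166.15] rows 16.785027565868816 9.685547780232081 0.15
[-1.8509, -1.6317, -0.0918] [-0.0004, 0.0003, 0.3853] half [-0.9254, -0.8158, -0.0459] [-0.0002, 0.0002, 0.1926] [0.1556 0.6307 0.2217] [-179.91    0.    166.15] rows 17.763551595850593 9.685547780232081 0.15
```

Call:
servo_tool(
  series=[
    [[-0.925,-0.816,-0.09,0,0,0.193,1],[-0.925,-0.816,-0.09,0,0,0.193,1],[-0.925,-0.816,-0.09,0,0,0.193,1],[-0.925,-0.816,-0.09,0,0,0.193,1],[-0.925,-0.816,-0.09,0,0,0.193,1],[-0.925,-0.816,-0.09,0,0,0.193,1],[-0.925,-0.816,-0.09,0,0,0.193,1],[-0.925,-0.816,-0.09,0,0,0.193,1],[-0.925,-0.816,-0.09,0,0,0.193,1],[-0.925,-0.816,-0.09,0,0,0.193,1],[-0.925,-0.816,-0.09,0,0,0.193,1],[-0.925,-0.816,-0.09,0,0,0.193,1]],
  ],
)

```text
time_s: 1.15
tool_pos: [0.366, 0.3274, 0.2495]
tool_rot: [180.0, -0.0, 131.4]
force: [-1.0, 0.1, -0.2]
grip_width: 0.0874
grasp_force: 0.0
```

```bash
python3 go.py .5775 .0225 .25 96.8
```

```text
[-1.2287, -0.1435, -0.0028] [-0.0001, -0.0003, 0.1923] half [-0.6143, -0.0717, -0.0014] [-0.0, -0.0001, 0.0961] [0.366  0.3274 0.2495] [ 1.8000e+02 -5.0000e-02  1.3141e+02] rows 8.899513625770972 4.833943131578187 1.15
```

Call:
servo_tool(
  series=[
    [[-1,-0.143,0,0,0,0.192,1],[-1,-0.143,0,0,0,0.192,1],[-1,-0.143,0,0,0,0.192,1],[-1,-0.143,0,0,0,0.192,1],[-1,-0.143,0,0,0,0.192,1],[-1,-0.143,0,0,0,0.192,1],[-1,-0.143,0,0,0,0.192,1],[-1,-0.143,0,0,0,0.192,1],[-1,-0.143,0,0,0,0.192,1],[-1,-0.143,0,0,0,0.192,1]],
  ],
)

```text
time_s: 1.98
tool_pos: [0.5324, 0.0753, 0.2489]
tool_rot: [-179.9, -0.0, 96.9]
force: [1.2, 0.2, -0.3]
grip_width: 0.087
grasp_force: 0.0
```

```bash
python3 go.py .5775 .0225 .25 96.8
```

```text
[-0.1927, 0.1279, -0.0037] [-0.0004, -0.0001, 0.0007] half [-0.0963, 0.064, -0.0019] [-0.0002, -0.0001, 0.0003] [0.5324 0.0753 0.2489] [-1.7993e+02 -2.0000e-02  9.6920e+01] rows 1.664066492349825 0.020320139516581678 1.9833
```

Call:
servo_tool(
  series=[
    [[-0.193,0.128,-0.003,0,0,0,1],[-0.193,0.128,-0.003,0,0,0,1],[-0.193,0.128,-0.003,0,0,0,1],[-0.193,0.128,-0.003,0,0,0,1],[-0.193,0.128,-0.003,0,0,0,1],[-0.193,0.128,-0.003,0,0,0,1]],
  ],
)

```text
time_s: 2.48
tool_pos: [0.577, 0.0239, 0.2501]
tool_rot: [-180.0, -0.1, 97.1]
force: [0.9, 0.6, -0.5]
grip_width: 0.087
grasp_force: 0.0
```

```bash
cat > wf.py <<'E'
from h import *
o=get_obs();c=eyes.read_camera("wrist");P=cloud(c,o);z=P[...,2];H=hsv(c)
print(o['tool_pos'].round(4),o['tool_rot'].round(2))
m=(H[...,1]<50)&(H[...,2]>140)&(abs(z-.114)<.008)
b=biggest(m);r=yaw_rect(plane(b,c,.114,o)[:,:2]);print("former",r,np.median(z[m]))
cv2.drawContours(c['frame'],[b.reshape(-1,1,2)],-1,(255,0,0),1)
cv2.imwrite("pics/w1.png",c['frame'][...,::-1])
E
python3 wf.py
```

```text
[0.577  0.0239 0.2501] [-1.7995e+02 -9.0000e-02  9.7100e+01]
former (array([578.6,  22. ,  39.8,  40.8]), 7.110126972198486) 0.11258687940939743
```

View pics/w1.png

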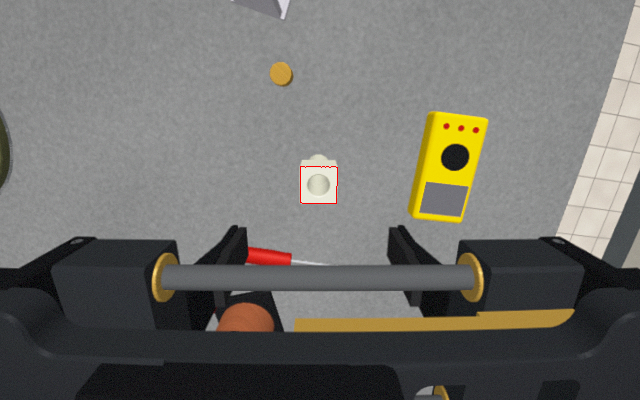

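The wrist view shows the former head outlined at (318,185). It agrees with the other cameras: (0.578, 0.022), yaw 7°. I'll descend and grip.

Call:
servo_tool(
  series=[
    [[-0.006,0.003,0.3,0,0,0,1],[-0.006,0.003,0.3,0,0,0,1],[-0.006,0.003,0.4,0,0,0,1],[-0.006,0.003,0.46,0,0,0,1],[-0.006,0.003,0.5,0,0,0,1],[-0.006,0.003,0.517,0,0,0,1],[-0.006,0.003,0.517,0,0,0,1],[-0.006,0.003,0.517,0,0,0,1],[-0.006,0.003,0.517,0,0,0,1]],
  ],
)

```text
time_s: 3.28
tool_pos: [0.5802, 0.0193, 0.0972]
tool_rot: [179.8, -0.0, 96.9]
force: [0.4, -0.4, 0.7]
grip_width: 0.0868
grasp_force: 0.0
```

```bash
python3 go.py .578 .0222 .095 97.05
```

```text
[0.0106, -0.0063, 0.0074] [0.0011, -0.0001, -0.0011] half [0.0053, -0.0031, 0.0037] [0.0005, -0.0001, -0.0005] [0.5802 0.0193 0.0972] [ 1.7981e+02 -2.0000e-02  9.6860e+01] rows 0.10358483432023467 0.037696815443675626 3.2833
```

Call:
servo_tool(
  series=[
    [[0.01,-0.006,0.007,0,0,0,1],[0.01,-0.006,0.007,0,0,0,1],[0.01,-0.006,0.007,0,0,0,1],[0.01,-0.006,0.007,0,0,0,1]],
  ],
)

```text
time_s: 3.62
tool_pos: [0.5769, 0.0219, 0.0936]
tool_rot: [180.0, -0.0, 96.9]
force: [0.4, -0.7, -0.1]
grip_width: 0.0872
grasp_force: 0.0
```

Call:
servo_tool(
  series=[
    [[0,0,0,0,0,0,1]],
  ],
)

```text
time_s: 3.7
tool_pos: [0.5769, 0.0218, 0.0935]
tool_rot: [180.0, -0.0, 96.8]
force: [0.9, -0.2, -0.6]
grip_width: 0.0866
grasp_force: 0.0
```

Call:
servo_tool(
  series=[
    [[0,0,0,0,0,0,1]],
  ],
)

```text
time_s: 3.78
tool_pos: [0.5768, 0.0217, 0.0934]
tool_rot: [180.0, -0.0, 96.8]
force: [0.1, -0.3, 0.2]
grip_width: 0.0868
grasp_force: 0.0
```

Call:
servo_tool(
  series=[
    [[0,0,0,0,0,0,1]],
  ],
)

```text
time_s: 3.87
tool_pos: [0.5768, 0.0217, 0.0933]
tool_rot: [180.0, -0.0, 96.8]
force: [0.2, 0.4, 0.2]
grip_width: 0.0873
grasp_force: 0.0
```

Call:
servo_tool(
  series=[
    [[0.001,0.004,-0.007,0,0,0.001,1],[0.001,0.004,-0.007,0,0,0.001,1],[0.001,0.004,-0.007,0,0,0.001,1],[0.001,0.004,-0.007,0,0,0.001,0.4],[0.001,0.004,-0.007,0,0,0.001,0.3],[0.001,0.004,-0.007,0,0,0.001,0.2],[0.001,0.004,-0.007,0,0,0.001,0.2],[0.001,0.004,-0.007,0,0,0.001,0.2],[0.001,0.004,-0.007,0,0,0.001,0.2],[0.001,0.004,-0.007,0,0,0.001,0.2],[0.001,0.004,-0.007,0,0,0.001,0.2],[0.001,0.004,-0.007,0,0,0.001,0.2]],
  ],
  grip_force=20,
)

```text
time_s: 4.87
tool_pos: [0.5778, 0.0222, 0.0954]
tool_rot: [-180.0, -0.0, 96.7]
force: [-0.1, -0.3, -0.1]
grip_width: 0.0399
grasp_force: 20.0
```

```bash
python3 go.py .50 -.13 .23 97.05
```

```text
[-0.4738, -0.3166, -0.4488] [-0.0, -0.0, -0.0021] half [-0.2369, -0.1583, -0.2244] [-0.0, -0.0, -0.0011] [0.5778 0.0222 0.0954] [-180.     -0.     96.67] rows 5.218507103218545 0.05325766642085695 4.8667
```

Call:
servo_tool(
  series=[
    [[0,0,-0.08,0,0,0,0.2],[0,0,-0.16,0,0,0,0.2],[0,0,-0.25,0,0,0,0.2],[0,0,-0.34,0,0,0,0.2],[0,0,-0.42,0,0,0,0.2],[-0.08,-0.05,-0.46,0,0,0,0.2],[-0.17,-0.1,-0.46,0,0,0,0.2],[-0.27,-0.15,-0.46,0,0,0,0.2],[-0.37,-0.2,-0.46,0,0,0,0.2],[-0.47,-0.25,-0.46,0,0,0,0.2],[-0.57,-0.3,-0.46,0,0,0,0.2],[-0.67,-0.35,-0.46,0,0,0,0.2]],
  ],
)

```text
time_s: 5.87
tool_pos: [0.4959, -0.191, 0.2333]
tool_rot: [180.0, -0.0, 96.7]
force: [0.7, -0.1, -1.3]
grip_width: 0.0401
grasp_force: 20.0
```

Call:
servo_tool(
  series=[
    [[-0.1,-0.01,0,0,0,0,0.2],[-0.2,-0.02,0,0,0,0,0.2],[-0.3,-0.03,0,0,0,0,0.2],[-0.4,-0.04,0,0,0,0,0.2],[-0.46,-0.05,0,0,0,0,0.2],[-0.5,-0.05,0,0,0,0,0.2],[-0.5,-0.05,0,0,0,0,0.2],[-0.5,-0.05,0,0,0,0,0.2],[-0.5,-0.05,0,0,0,0,0.2],[-0.5,-0.05,0,0,0,0,0.2],[-0.5,-0.05,0,0,0,0,0.2],[-0.5,-0.05,0,0,0,0,0.2]],
  ],
)

```text
time_s: 6.87
tool_pos: [0.4998, -0.3393, 0.2335]
tool_rot: [180.0, -0.0, 96.8]
force: [-0.0, 0.1, -0.3]
grip_width: 0.0401
grasp_force: 20.0
```

Call:
servo_tool(
  series=[
    [[0,0,0,0,0,0,0.2],[0,0,0,0,0,0,0.2],[0,0,0,0,0,0,0.2],[0,0,0,0,0,0,0.2],[0,0,0,0,0,0,0.2],[0,0,0,0,0,0,0.2]],
  ],
)

```text
time_s: 7.37
tool_pos: [0.4994, -0.3404, 0.2333]
tool_rot: [180.0, -0.0, 96.7]
force: [0.4, -0.4, -0.8]
grip_width: 0.04
grasp_force: 20.0
```

```bash
cat > ws.py <<'E'
from h import *
o=get_obs();c=eyes.read_camera("wrist");P=cloud(c,o);z=P[...,2];H=hsv(c)
print(o['tool_pos'].round(4),o['tool_rot'].round(2),o['grip_width'],o['time_s'])
hole=P[...,:2]
ws=np.hypot(P[...,0]-.4935,P[...,1]+.258)<.07
m=ws&(H[...,2]<70)&(abs(z-.09)<.008)
b=biggest(m);XY=np.float32(plane(b,c,.09,o)[:,:2]*1000)
print("outer",cv2.minEnclosingCircle(XY),cv2.fitEllipse(XY),np.median(z[m]))
# bore: inner contour
cs,h=cv2.findContours(m.astype(np.uint8),cv2.RETR_CCOMP,cv2.CHAIN_APPROX_NONE)
for k,q in enumerate(cs):
    if h[0][k][3]>=0 and cv2.contourArea(q)>100:
        print("hole",cv2.fitEllipse(np.float32(plane(q[:,0],c,.09,o)[:,:2]*1000)))
cv2.drawContours(c['frame'],[x for x in cs if len(x)>40],-1,(0,255,0),1)
cv2.imwrite("pics/w2.png",c['frame'][...,::-1])
E
python3 ws.py
```

```text
[ 0.4994 -0.3404  0.2333] [180.    -0.    96.66] 0.03996558397375117 7.3667
outer ((493.5668029785156, -261.1217041015625), 49.469356536865234) ((493.57489013671875, -260.9006652832031), (96.55441284179688, 96.80894470214844), 79.28947448730469) 0.08869194808797265
hole ((493.6209716796875, -261.1143493652344), (36.52568054199219, 37.11945343017578), 163.007568359375)
```

View pics/w2.png

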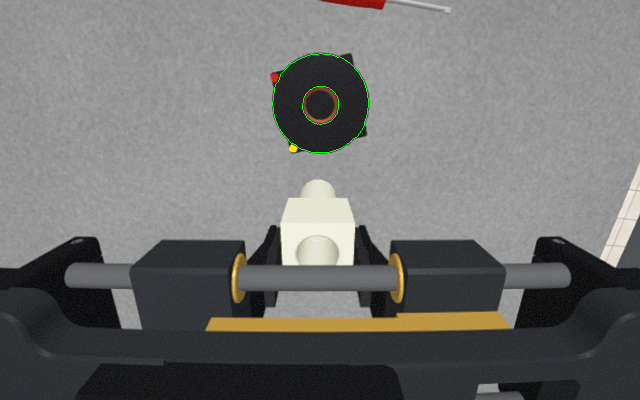

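The wrist view shows the bore at (320,104) and the former held squarely at (318,230). Wrist and top cameras differ by 3.6 mm in y, so I'll measure tube against bore directly with the scene camera, whose lateral axis is y.

```bash
cat > sc.py <<'E'
from h import *
import sys
for n in ("scene","top"):
    c=eyes.read_camera(n);P=cloud(c);z=P[...,2];H=hsv(c)
    ws=np.hypot(P[...,0]-.4935,P[...,1]+.2585)<.058
    m=(ws&(H[...,2]<75)&(z>.082)&(z<.1)).astype(np.uint8)
    cs,h=cv2.findContours(m,cv2.RETR_CCOMP,cv2.CHAIN_APPROX_NONE)
    for k,q in enumerate(cs):
        if cv2.contourArea(q)>60:
            print(n,"hole" if h[0][k][3]>=0 else "outer",np.round(np.hstack(cv2.fitEllipse(np.float32(plane(q[:,0],c,.09)[:,:2]*1000))),1))
    if n=="scene": cv2.imwrite("pics/sc.png",cv2.resize(c['frame'][70:210,150:330,::-1],None,fx=4,fy=4,interpolation=cv2.INTER_CUBIC))
E
python3 sc.py; python3 go.py .4936 -.259 .205 96.7
```

```text
scene outer [ 494.6 -258.9   97.7  101.2  119. ]
scene hole [ 495.  -259.4   34.5   37.3   32.5]
top outer [ 493.  -258.1   96.    97.3   96. ]
top hole [ 492.3 -258.5   38.1   38.8  154. ]
[0.2717, 0.0122, 0.0944] [-0.0, -0.0, -0.0002] half [0.1358, 0.0061, 0.0472] [-0.0, -0.0, -0.0001] [ 0.4994 -0.3404  0.2333] [-180.     -0.     96.66] rows 2.0709787133370354 0.005130672735390323 7.5167
```

Call:
servo_tool(
  series=[
    [[0.08,0.004,0,0,0,0,0.2],[0.16,0.008,0,0,0,0,0.2],[0.22,0.012,0,0,0,0,0.2],[0.272,0.012,0.03,0,0,0,0.2],[0.272,0.012,0.06,0,0,0,0.2],[0.272,0.012,0.08,0,0,0,0.2],[0.272,0.012,0.094,0,0,0,0.2],[0.272,0.012,0.094,0,0,0,0.2],[0.272,0.012,0.094,0,0,0,0.2],[0.272,0.012,0.094,0,0,0,0.2],[0.272,0.012,0.094,0,0,0,0.2],[0.272,0.012,0.094,0,0,0,0.2]],
  ],
)

```text
time_s: 8.52
tool_pos: [0.4937, -0.2594, 0.2055]
tool_rot: [180.0, 0.0, 96.6]
force: [-0.1, 0.3, -1.4]
grip_width: 0.0397
grasp_force: 20.0
```

Call:
servo_tool(
  series=[
    [[0,0,0,0,0,0,0.2],[0,0,0,0,0,0,0.2],[0,0,0,0,0,0,0.2],[0,0,0,0,0,0,0.2],[0,0,0,0,0,0,0.2],[0,0,0,0,0,0,0.2]],
  ],
)

```text
time_s: 9.02
tool_pos: [0.4936, -0.2588, 0.2052]
tool_rot: [180.0, -0.0, 96.7]
force: [-0.6, -0.4, -0.7]
grip_width: 0.0396
grasp_force: 20.0
```

```bash
cat > al.py <<'E'
from h import *
o=get_obs();print(o['tool_pos'].round(4),o['tool_rot'].round(2),o['time_s'])
c=eyes.read_camera("scene")
cv2.imwrite("pics/sc2.png",cv2.resize(c['frame'][60:210,130:330,::-1],None,fx=4,fy=4,interpolation=cv2.INTER_CUBIC))
P=cloud(c);H=hsv(c);z=P[...,2]
near=np.hypot(P[...,0]-.4936,P[...,1]+.2585)<.06
bl=near&(H[...,2]<75)&(z>.082)&(z<.1)
q=biggest(bl);u0,v0=proj([.4936,-.2585,.09],c)[0]
print("flange px cols",q[:,0].min(),q[:,0].max(),"mid",(q[:,0].min()+q[:,0].max())/2,'rows',q[:,1].min(),q[:,1].max())
wh=near&(H[...,1]<60)&(H[...,2]>110)
for v in range(60,170,2):
    u=np.where(wh[v])[0]
    if len(u): print(v,u.min(),u.max(),(u.min()+u.max())/2,z[v,u].mean().round(3))
for zz in(.09,.11,.13,.16): print(zz,proj([o['tool_pos'][0],o['tool_pos'][1],zz],c).round(1))
c=eyes.read_camera("wrist");cv2.imwrite("pics/w3.png",c['frame'][...,::-1])
E
python3 al.py
```

```text
[ 0.4936 -0.2588  0.2052] [179.99  -0.    96.67] 9.0167
flange px cols 192 237 mid 214.5 rows 126 155
82 202 208 205.0 0.229
84 203 216 209.5 0.225
86 204 216 210.0 0.223
88 204 217 210.5 0.22
90 204 217 210.5 0.217
92 191 217 204.0 0.22
94 191 218 204.5 0.217
96 192 218 205.0 0.211
98 192 219 205.5 0.207
100 193 219 206.0 0.201
102 193 219 206.0 0.198
104 194 217 205.5 0.197
106 194 216 205.0 0.193
108 195 215 205.0 0.189
110 195 216 205.5 0.183
112 205 216 210.5 0.175
114 206 217 211.5 0.168
116 206 217 211.5 0.163
118 206 218 212.0 0.157
120 206 218 212.0 0.153
122 207 218 212.5 0.148
124 207 219 213.0 0.142
126 207 219 213.0 0.137
128 208 219 213.5 0.132
130 208 220 214.0 0.126
132 208 219 213.5 0.122
134 209 217 213.0 0.118
162 244 246 245.0 0.003
164 244 246 245.0 -0.0
166 246 246 246.0 0.0
168 245 247 246.0 -0.0
0.09 [[214.8 139.4]]
0.11 [[213.3 132.3]]
0.13 [[211.7 125. ]]
0.16 [[209.2 113.7]]
```

View pics/sc2.png

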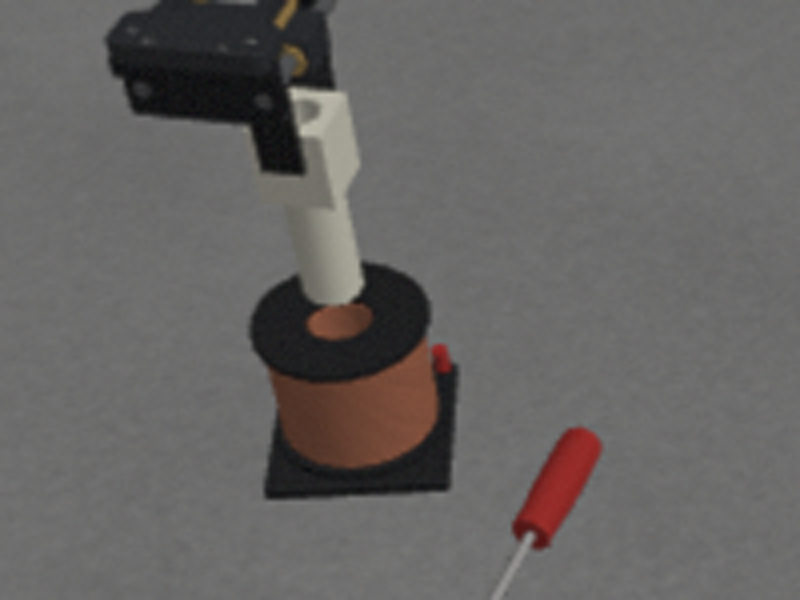

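View pics/w3.png

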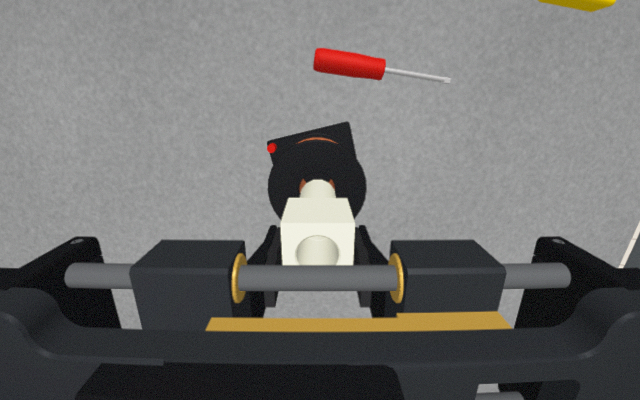

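Laterally the tube lines up with the bore to within about 1 mm in both views: scene crop, bore (340,320) and tube end (333,290); wrist, tube 318 and bore 317. I'll descend gently and watch the force.

Call:
servo_tool(
  series=[
    [[0,0,0.02,0,0,0,0.2],[0,0,0.04,0,0,0,0.2],[0,0,0.055,0,0,0,0.2],[0,0,0.065,0,0,0,0.2],[0,0,0.075,0,0,0,0.2],[0,0,0.075,0,0,0,0.2],[0,0,0.075,0,0,0,0.2]],
  ],
)

```text
time_s: 9.7
tool_pos: [0.4935, -0.2589, 0.1824]
tool_rot: [-180.0, -0.0, 96.7]
force: [0.2, -0.7, -1.4]
grip_width: 0.0397
grasp_force: 20.0
```

Call:
servo_tool(
  series=[
    [[0,0,0.01,0,0,0,0.2],[0,0,0.02,0,0,0,0.2],[0,0,0.02,0,0,0,0.2],[0,0,0.02,0,0,0,0.2]],
  ],
)

```text
time_s: 10.03
tool_pos: [0.4935, -0.2588, 0.1765]
tool_rot: [-180.0, -0.0, 96.7]
force: [0.3, 0.8, -0.8]
grip_width: 0.0398
grasp_force: 20.0
```

```bash
sed -i 's/pics\/sc2/pics\/sc3/;s/pics\/w3/pics\/w4/' al.py; python3 al.py | head -3; python3 - <<'E'
from cell import get_obs
o=get_obs();print(o['force'],o['wrist_torque'])
E
```

```text
[ 0.4935 -0.2588  0.1765] [-1.7999e+02 -1.0000e-02  9.6670e+01] 10.0333
flange px cols 192 237 mid 214.5 rows 126 155
94 205 216 210.5 0.195
[ 0.27860192  0.80269369 -1.23882832] [-0.1231052   0.02752756 -0.05398971]
```

View pics/sc3.png

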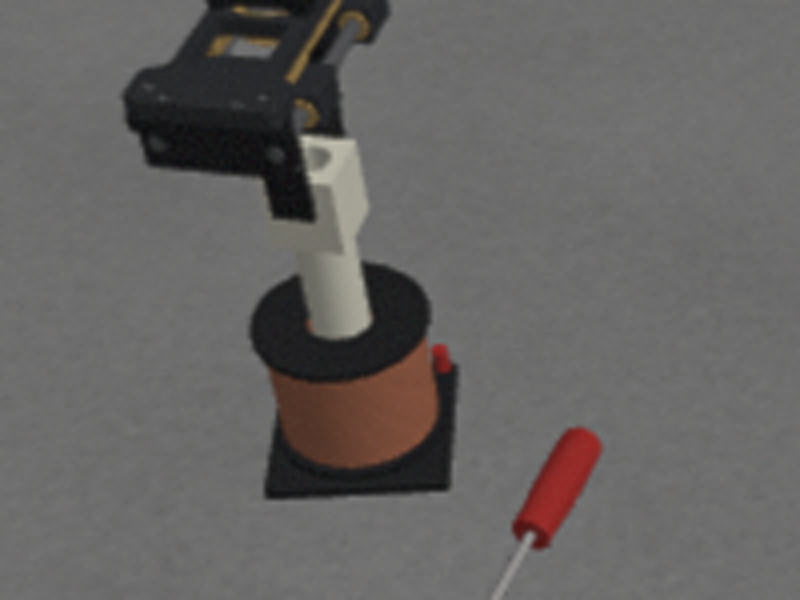

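The tube is inside the bore, centred to about 0.5 mm, with no contact force. I'll continue down.

Call:
servo_tool(
  series=[
    [[-0.001,0,0.02,0,0,0,0.2],[-0.001,0,0.04,0,0,0,0.2],[-0.001,0,0.06,0,0,0,0.2],[-0.001,0,0.08,0,0,0,0.2],[-0.001,0,0.08,0,0,0,0.2],[-0.001,0,0.08,0,0,0,0.2]],
  ],
)

```text
time_s: 10.63
tool_pos: [0.4932, -0.2591, 0.152]
tool_rot: [-179.9, -0.0, 96.7]
force: [-0.4, 0.3, -1.0]
grip_width: 0.0399
grasp_force: 20.0
```

Call:
servo_tool(
  series=[
    [[0,0,0.02,0,0,0,0.2],[0,0,0.04,0,0,0,0.2],[0,0,0.06,0,0,0,0.2],[0,0,0.08,0,0,0,0.2],[0,0,0.1,0,0,0,0.2],[0,0,0.1,0,0,0,0.2],[0,0,0.1,0,0,0,0.2]],
  ],
)

```text
time_s: 11.22
tool_pos: [0.4933, -0.2591, 0.1221]
tool_rot: [-179.9, -0.0, 96.7]
force: [0.1, -0.0, -1.4]
grip_width: 0.0396
grasp_force: 20.0
```

Call:
servo_tool(
  series=[
    [[0,0,0.005,0,0,0,0.2],[0,0,0.01,0,0,0,0.2],[0,0,0.014,0,0,0,0.2],[0,0,0.018,0,0,0,0.2],[0,0,0.018,0,0,0,0.2],[0,0,0.018,0,0,0,0.2]],
  ],
)

```text
time_s: 11.72
tool_pos: [0.4936, -0.2592, 0.1172]
tool_rot: [180.0, -0.0, 96.7]
force: [-0.3, 0.3, -1.7]
grip_width: 0.0399
grasp_force: 20.0
```

Call:
servo_tool(
  series=[
    [[0,0,0.004,0,0,0,0.2],[0,0,0.008,0,0,0,0.2],[0,0,0.008,0,0,0,0.2],[0,0,0.008,0,0,0,0.2],[0,0,0.008,0,0,0,0.2]],
  ],
)

```text
time_s: 12.13
tool_pos: [0.4938, -0.2593, 0.1154]
tool_rot: [180.0, -0.0, 96.7]
force: [-1.0, 1.0, 5.5]
grip_width: 0.0399
grasp_force: 20.0
```

It seats at exactly the predicted height, with about 7 N of contact. I'll release and retreat upward.

Call:
servo_tool(
  series=[
    [[0,0,0,0,0,0,0.6],[0,0,0,0,0,0,1],[0,0,0,0,0,0,1],[0,0,0,0,0,0,1],[0,0,0,0,0,0,1],[0,0,-0.05,0,0,0,1],[0,0,-0.15,0,0,0,1],[0,0,-0.25,0,0,0,1],[0,0,-0.35,0,0,0,1],[0,0,-0.42,0,0,0,1],[0,0,-0.42,0,0,0,1],[0,0,-0.42,0,0,0,1]],
  ],
)

```text
time_s: 13.13
tool_pos: [0.4942, -0.2595, 0.2418]
tool_rot: [179.9, 0.0, 96.7]
force: [-0.0, 0.1, 0.3]
grip_width: 0.0869
grasp_force: 0.0
```

Call:
servo_tool(
  series=[
    [[0,0,0,0,0,0,1],[0,0,0,0,0,0,1],[0,0,0,0,0,0,1],[0,0,0,0,0,0,1],[0,0,0,0,0,0,1],[0,0,0,0,0,0,1]],
  ],
)

```text
time_s: 13.63
tool_pos: [0.4934, -0.2591, 0.2404]
tool_rot: [-180.0, -0.0, 96.7]
force: [1.2, -0.4, 0.1]
grip_width: 0.0873
grasp_force: 0.0
```

```bash
cat > fm.py <<'E'
from h import *
import sys
for n in sys.argv[1:]:
    o=get_obs();c=eyes.read_camera(n);P=cloud(c,o);H=hsv(c);z=P[...,2]
    if n=="wrist": print(o['tool_pos'].round(4),o['tool_rot'].round(2))
    near=np.hypot(P[...,0]-.4936,P[...,1]+.259)<.05
    m=near&(H[...,1]<60)&(H[...,2]>130)&(abs(z-.134)<.007)
    b=biggest(m);print(n,yaw_rect(plane(b,c,.134,o)[:,:2]),"z",np.median(z[m]).round(4))
E
python3 fm.py wrist top scene; python3 go.py .4855 .2475 .26 83
```

```text
[ 0.4934 -0.2591  0.2404] [-1.7996e+02 -1.0000e-02  9.6660e+01]
wrist (array([ 494.4, -259.2,   39.4,   41.5]), 7.159665584564209) z 0.1327
top (array([ 493.1, -257.7,   40.5,   42.5]), 6.767305850982666) z 0.1324
scene (array([ 494.9, -257.4,   46.2,   45.4]), 4.946037292480469) z 0.1347
[1.6807, 0.1694, -0.0641] [-0.0, -0.0, 0.0759] half [0.8403, 0.0847, -0.032] [-0.0, -0.0, 0.038] [ 0.4935 -0.2592  0.2408] [-179.99   -0.     96.67] rows 12.16099875456629 1.9085218323910673 13.7833
```

Call:
servo_tool(
  series=[
    [[0.84,0.085,-0.05,0,0,0.038,1],[0.84,0.085,-0.05,0,0,0.038,1],[0.84,0.085,-0.05,0,0,0.038,1],[0.84,0.085,-0.05,0,0,0.038,1],[0.84,0.085,-0.05,0,0,0.038,1],[0.84,0.085,-0.05,0,0,0.038,1],[0.84,0.085,-0.05,0,0,0.038,1],[0.84,0.085,-0.05,0,0,0.038,1],[0.84,0.085,-0.05,0,0,0.038,1],[0.84,0.085,-0.05,0,0,0.038,1],[0.84,0.085,-0.05,0,0,0.038,1]],
  ],
)

```text
time_s: 14.7
tool_pos: [0.4897, -0.008, 0.2559]
tool_rot: [180.0, 0.0, 89.6]
force: [-0.0, -0.3, -0.3]
grip_width: 0.0872
grasp_force: 0.0
```

```bash
python3 go.py .4855 .2475 .26 83
```

```text
[0.8515, -0.0195, -0.0141] [0.0, 0.0001, 0.0369] half [0.4257, -0.0097, -0.007] [0.0, 0.0, 0.0184] [ 0.4897 -0.008   0.2559] [1.7999e+02 2.0000e-02 8.9640e+01] rows 6.1282166552356365 0.9268643697720559 14.7
```

Call:
servo_tool(
  series=[
    [[0.85,-0.019,-0.014,0,0,0.037,1],[0.85,-0.019,-0.014,0,0,0.037,1],[0.85,-0.019,-0.014,0,0,0.037,1],[0.85,-0.019,-0.014,0,0,0.037,1],[0.85,-0.019,-0.014,0,0,0.037,1],[0.85,-0.019,-0.014,0,0,0.037,1],[0.85,-0.019,-0.014,0,0,0.037,1],[0.85,-0.019,-0.014,0,0,0.037,1],[0.85,-0.019,-0.014,0,0,0.037,1],[0.85,-0.019,-0.014,0,0,0.037,1],[0.85,-0.019,-0.014,0,0,0.037,1],[0.85,-0.019,-0.014,0,0,0.037,1]],
  ],
)

```text
time_s: 15.7
tool_pos: [0.4854, 0.2472, 0.2604]
tool_rot: [180.0, -0.0, 83.0]
force: [-0.7, 0.1, 0.2]
grip_width: 0.0874
grasp_force: 0.0
```

```bash
cat > pb.py <<'E'
from h import *
import sys
for n in sys.argv[1:]:
    o=get_obs();c=eyes.read_camera(n);P=cloud(c,o);H=hsv(c);z=P[...,2]
    if n=="wrist": print(o['tool_pos'].round(4),o['tool_rot'].round(2)); cv2.imwrite("pics/w5.png",c['frame'][...,::-1])
    near=np.hypot(P[...,0]-.4865,P[...,1]-.2475)<.03
    m=near&(((H[...,0]>105)&(H[...,0]<130)&(H[...,1]>120))|(H[...,2]<60))&(z>.156)&(z<.172)
    b=biggest(m);print(n,yaw_rect(plane(b,c,.162,o)[:,:2]),"z",np.median(z[m]).round(4))
E
python3 pb.py wrist top
```

```text
[0.4854 0.2472 0.2604] [ 1.7998e+02 -2.0000e-02  8.2980e+01]
wrist (array([486.3, 249.7,  20.5,  18.6]), 83.52676391601562) z 0.1611
top (array([485.8, 247.8,  18.9,  18.6]), 84.3165054321289) z 0.1609
```

View pics/w5.png

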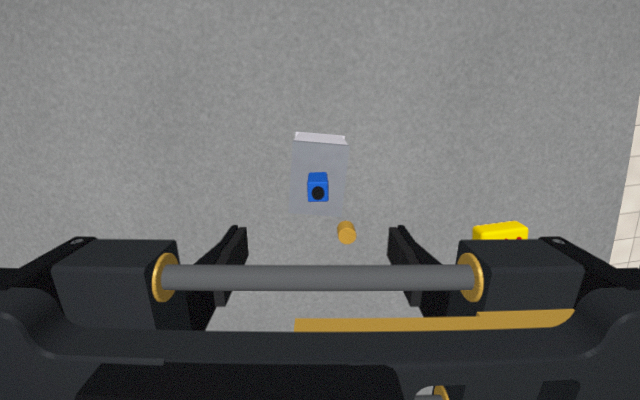

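The wrist view shows the handle at (318,187) centred between the fingers, with the puck at (346,232) clear. I'll descend and grip.

Call:
servo_tool(
  series=[
    [[0.004,0.002,0.1,0,0,-0.002,1],[0.004,0.002,0.2,0,0,-0.002,1],[0.004,0.002,0.3,0,0,-0.002,1],[0.004,0.002,0.38,0,0,-0.002,1],[0.004,0.002,0.42,0,0,-0.002,1],[0.004,0.002,0.44,0,0,-0.002,1],[0.004,0.002,0.45,0,0,-0.002,1],[0.004,0.002,0.45,0,0,-0.002,1],[0.004,0.002,0.45,0,0,-0.002,1],[0.004,0.002,0.45,0,0,-0.002,1],[0.004,0.002,0.45,0,0,-0.002,1],[0.004,0.002,0.45,0,0,-0.002,1]],
  ],
)

```text
time_s: 16.8
tool_pos: [0.4859, 0.2505, 0.1259]
tool_rot: [179.9, -0.1, 83.5]
force: [-0.2, -0.4, -0.1]
grip_width: 0.087
grasp_force: 0.0
```

Call:
servo_tool(
  series=[
    [[0,0,0,0,0,0,1],[0,0,0,0,0,0,1],[0,0,0,0,0,0,1],[0,0,0,0,0,0,1]],
  ],
)

```text
time_s: 17.13
tool_pos: [0.4855, 0.2502, 0.1251]
tool_rot: [180.0, -0.0, 83.5]
force: [0.4, 0.0, -0.5]
grip_width: 0.0869
grasp_force: 0.0
```

```bash
python3 go.py .486 .2482 .124 83.3; python3 pb.py top
```

```text
[-0.0065, 0.0025, 0.0037] [0.0, -0.0, 0.0013] half [-0.0033, 0.0013, 0.0018] [0.0, -0.0, 0.0006] [0.4855 0.2502 0.1251] [179.99  -0.    83.53] rows 0.0569396070819985 0.032290242761436064 17.1333
top (array([485.7, 241.6,  16.5,   4.2]), 2.7090675830841064) z 0.16
```

Call:
servo_tool(
  series=[
    [[-0.006,0.002,0.002,0,0,0.001,1],[-0.006,0.002,0.002,0,0,0.001,1],[-0.006,0.002,0.002,0,0,0.001,1],[-0.006,0.002,0.002,0,0,0.001,0.5],[-0.006,0.002,0.002,0,0,0.001,0.3],[-0.006,0.002,0.002,0,0,0.001,0.1],[-0.006,0.002,0.002,0,0,0.001,0],[-0.006,0.002,0.002,0,0,0.001,0],[-0.006,0.002,0.002,0,0,0.001,0],[-0.006,0.002,0.002,0,0,0.001,0],[-0.006,0.002,0.002,0,0,0.001,0],[-0.006,0.002,0.002,0,0,0.001,0]],
  ],
  grip_force=25,
)

```text
time_s: 18.18
tool_pos: [0.4859, 0.2483, 0.1245]
tool_rot: [180.0, -0.0, 83.3]
force: [-0.0, 0.3, -0.0]
grip_width: 0.0349
grasp_force: 0.0
```

Call:
servo_tool(
  series=[
    [[0,0,0,0,0,0,0],[0,0,0,0,0,0,0],[0,0,0,0,0,0,0],[0,0,0,0,0,0,0]],
  ],
)

```text
time_s: 18.52
tool_pos: [0.4859, 0.2484, 0.1245]
tool_rot: [180.0, -0.0, 83.3]
force: [0.0, -0.9, 0.0]
grip_width: 0.0203
grasp_force: 25.0
```

Call:
servo_tool(
  series=[
    [[0,0,-0.02,0,0,0,0],[0,0,-0.05,0,0,0,0],[0,0,-0.09,0,0,0,0],[0,0,-0.14,0,0,0,0],[0,0,-0.2,0,0,0,0],[0,0,-0.26,0,0,0,0],[0,0,-0.32,0,0,0,0],[0,0,-0.38,0,0,0,0],[0,0,-0.44,0,0,0,0],[0,0,-0.49,0,0,0,0],[0,0,-0.53,0,0,0,0],[0,0,-0.55,0,0,0,0]],
  ],
)

```text
time_s: 19.52
tool_pos: [0.4866, 0.2486, 0.2924]
tool_rot: [179.8, -0.2, 83.3]
force: [-0.5, 0.2, -0.5]
grip_width: 0.0197
grasp_force: 25.0
```

Call:
servo_tool(
  series=[
    [[0,0,0,0,0,0,0],[0,0,0,0,0,0,0],[0,0,0,0,0,0,0],[0,0,0,0,0,0,0],[0,0,0,0,0,0,0],[0,0,0,0,0,0,0]],
  ],
)

```text
time_s: 20.02
tool_pos: [0.4856, 0.2482, 0.2888]
tool_rot: [-180.0, 0.0, 83.3]
force: [0.5, -0.1, -0.3]
grip_width: 0.0198
grasp_force: 25.0
```

```bash
python3 go.py .4937 -.2593 .285 83.3
```

```text
[-1.6772, 0.2229, 0.0138] [-0.0003, 0.0002, 0.0003] half [-0.8386, 0.1114, 0.0069] [-0.0001, 0.0001, 0.0001] [0.4856 0.2482 0.2888] [-1.7995e+02  4.0000e-02  8.3350e+01] rows 12.172851799981961 0.011087108915036208 20.0167
```

Call:
servo_tool(
  series=[
    [[-0.03,0.004,0,0,0,0,0],[-0.08,0.011,0,0,0,0,0],[-0.15,0.02,0,0,0,0,0],[-0.23,0.031,0,0,0,0,0],[-0.31,0.041,0,0,0,0,0],[-0.39,0.052,0,0,0,0,0],[-0.47,0.062,0,0,0,0,0],[-0.55,0.073,0,0,0,0,0],[-0.63,0.084,0,0,0,0,0],[-0.7,0.093,0,0,0,0,0],[-0.77,0.102,0,0,0,0,0],[-0.84,0.111,0,0,0,0,0]],
  ],
)

```text
time_s: 21.02
tool_pos: [0.489, -0.0088, 0.2895]
tool_rot: [180.0, -0.0, 83.2]
force: [0.6, 0.0, -1.1]
grip_width: 0.0197
grasp_force: 25.0
```

Call:
servo_tool(
  series=[
    [[-0.07,0.009,0,0,0,0,0],[-0.14,0.019,0,0,0,0,0],[-0.21,0.028,0,0,0,0,0],[-0.29,0.039,0,0,0,0,0],[-0.37,0.049,0,0,0,0,0],[-0.45,0.06,0,0,0,0,0],[-0.53,0.07,0,0,0,0,0],[-0.61,0.081,0,0,0,0,0],[-0.69,0.092,0,0,0,0,0],[-0.75,0.1,0,0,0,0,0],[-0.8,0.107,0,0,0,0,0],[-0.83,0.111,0,0,0,0,0]],
  ],
)

```text
time_s: 22.02
tool_pos: [0.4921, -0.2607, 0.2896]
tool_rot: [180.0, 0.0, 83.1]
force: [-0.2, 0.1, -0.5]
grip_width: 0.0197
grasp_force: 25.0
```

Call:
servo_tool(
  series=[
    [[0,0,0,0,0,0,0],[0,0,0,0,0,0,0],[0,0,0,0,0,0,0],[0,0,0,0,0,0,0],[0,0,0,0,0,0,0],[0,0,0,0,0,0,0],[0,0,0,0,0,0,0]],
  ],
)

```text
time_s: 22.6
tool_pos: [0.4941, -0.2564, 0.2895]
tool_rot: [180.0, -0.0, 83.4]
force: [0.7, -0.2, -1.2]
grip_width: 0.0197
grasp_force: 25.0
```

```bash
python3 go.py .4937 -.2593 .287 83.3
```

```text
[-0.0098, -0.0003, 0.0083] [0.0, -0.0001, 0.0006] half [-0.0049, -0.0001, 0.0041] [0.0, -0.0001, 0.0003] [ 0.4941 -0.2564  0.2895] [ 1.7999e+02 -2.0000e-02  8.3410e+01] rows 0.09213648537818246 0.015693367470484963 22.6
```

Call:
servo_tool(
  series=[
    [[-0.01,0,0.03,0,0,0,0],[-0.01,0,0.05,0,0,0,0],[-0.01,0,0.07,0,0,0,0],[-0.01,0,0.082,0,0,0,0],[-0.01,0,0.082,0,0,0,0],[-0.01,0,0.082,0,0,0,0],[-0.01,0,0.082,0,0,0,0],[-0.01,0,0.082,0,0,0,0],[-0.01,0,0.082,0,0,0,0],[-0.01,0,0.082,0,0,0,0],[-0.01,0,0.082,0,0,0,0],[-0.01,0,0.082,0,0,0,0]],
  ],
)

```text
time_s: 23.6
tool_pos: [0.4936, -0.26, 0.2649]
tool_rot: [180.0, -0.0, 83.3]
force: [-0.1, 0.2, -0.4]
grip_width: 0.0197
grasp_force: 25.0
```

```bash
cat > rod.py <<'E'
from h import *
o=get_obs();print(o['tool_pos'].round(4),o['tool_rot'].round(2),o['time_s'])
out=[]
for n,cut in(("scene",(30,150,140,290)),("wrist",(120,260,220,420)),("top",None)):
    c=eyes.read_camera(n);P=cloud(c,o);np.savez(f"r_{n}.npz",P=P,f=c['frame'])
    print(n,"TCP-axis px at tip,mouth,ring:",proj([[*o['tool_pos'][:2],zz] for zz in(.1485,.134,.2325)],c,o).round(1).tolist())
    if cut: 
        a,b,l,r=cut;s=400/(b-a);out.append(cv2.resize(c['frame'][a:b,l:r,::-1],(int((r-l)*s*.8),320),interpolation=cv2.INTER_CUBIC))
cv2.imwrite("pics/rod.png",np.hstack(out))
print([x.shape for x in out])
E
python3 rod.py
```

```text
[ 0.4936 -0.26    0.2649] [179.99  -0.    83.35] 23.6
scene TCP-axis px at tip,mouth,ring: [[209.7, 118.0], [210.9, 123.5], [202.2, 84.2]]
wrist TCP-axis px at tip,mouth,ring: [[316.5, 188.0], [316.5, 184.2], [316.0, 220.1]]
top TCP-axis px at tip,mouth,ring: [[442.6, 258.0], [440.6, 258.1], [455.8, 256.7]]
[(320, 400, 3), (320, 457, 3)]
```

View pics/rod.png

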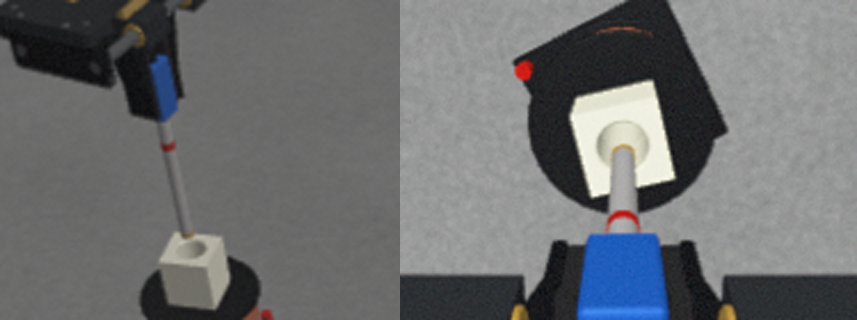

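Both views show the rod over the hole: wrist crop, rod 622 and hole 622; scene, rod and hole both about +0.7 px from the predicted axis. The ring shows no tilt. I'll lower in stages.

Call:
servo_tool(
  series=[
    [[0.001,0,0.01,0,0,0,0],[0.001,0,0.025,0,0,0,0],[0.001,0,0.04,0,0,0,0],[0.001,0,0.055,0,0,0,0],[0.001,0,0.07,0,0,0,0],[0.001,0,0.08,0,0,0,0],[0.001,0,0.085,0,0,0,0],[0.001,0,0.085,0,0,0,0],[0.001,0,0.085,0,0,0,0],[0.001,0,0.085,0,0,0,0]],
  ],
)

```text
time_s: 24.58
tool_pos: [0.4938, -0.2597, 0.2396]
tool_rot: [180.0, 0.0, 83.3]
force: [0.6, 0.5, -0.6]
grip_width: 0.0199
grasp_force: 25.0
```

```bash
sed -i 's/,(120,260,220,420)/,(130,240,240,390)/;s/pics\/rod/pics\/rod2/;s/\.8),320/.7),280/' rod.py; python3 rod.py;  python3 go.py .4936 -.2595 .1665 83.3
```

```text
[ 0.4938 -0.2597  0.2396] [179.97   0.    83.35] 24.5833
scene TCP-axis px at tip,mouth,ring: [[209.7, 118.1], [210.9, 123.5], [202.3, 84.2]]
wrist TCP-axis px at tip,mouth,ring: [[316.3, 195.7], [316.4, 191.1], [315.8, 235.3]]
top TCP-axis px at tip,mouth,ring: [[442.5, 257.9], [440.5, 258.1], [455.7, 256.6]]
[(280, 350, 3), (280, 381, 3)]
[0.0007, -0.0008, 0.2437] [0.0002, -0.0, 0.0003] half [0.0004, -0.0004, 0.1218] [0.0001, -0.0, 0.0001] [ 0.4938 -0.2597  0.2396] [179.97  -0.    83.35] rows 1.7531533434835438 0.008066975468279098 24.7333
```

View pics/rod2.png

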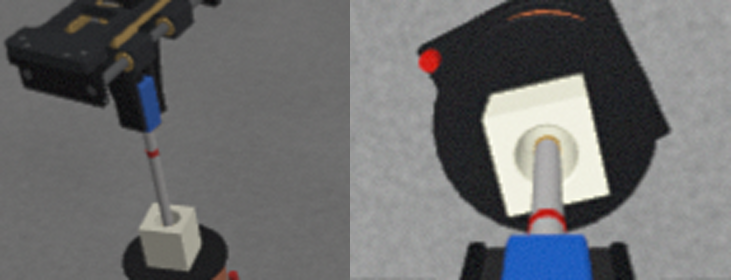

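Rod tip is inside the hole, centred in both views (wrist crop: rod 547, hole 515–579). I'll continue to the final height.

Call:
servo_tool(
  series=[
    [[0,0,0.015,0,0,0,0],[0,0,0.035,0,0,0,0],[0,0,0.06,0,0,0,0],[0,0,0.085,0,0,0,0],[0,0,0.11,0,0,0,0],[0,0,0.135,0,0,0,0],[0,0,0.16,0,0,0,0],[0,0,0.185,0,0,0,0],[0,0,0.205,0,0,0,0],[0,0,0.22,0,0,0,0],[0,0,0.235,0,0,0,0],[0,0,0.243,0,0,0,0]],
  ],
)

```text
time_s: 25.73
tool_pos: [0.4935, -0.2596, 0.1659]
tool_rot: [-180.0, -0.0, 83.3]
force: [-0.4, 0.5, -1.4]
grip_width: 0.0199
grasp_force: 25.0
```

Call:
servo_tool(
  series=[
    [[0,0,0,0,0,0,0],[0,0,0,0,0,0,0],[0,0,0,0,0,0,0],[0,0,0,0,0,0,0],[0,0,0,0,0,0,0],[0,0,0,0,0,0,0],[0,0,0,0,0,0,0],[0,0,0,0,0,0,0],[0,0,0,0,0,0,0],[0,0,0,0,0,0,0]],
  ],
)

```text
time_s: 26.57
tool_pos: [0.4936, -0.2597, 0.1664]
tool_rot: [180.0, -0.0, 83.3]
force: [0.4, 0.1, -0.4]
grip_width: 0.0202
grasp_force: 25.0
```

```bash
python3 go.py .4936 -.2595 .1665 83.3; python3 - <<'E'
from h import *
o=get_obs();print(o['force'],o['wrist_torque'],o['joint_velocities'].round(2))
for n in("scene","wrist"):
    c=eyes.read_camera(n);P=cloud(c,o);H=hsv(c);z=P[...,2]
    near=np.hypot(P[...,0]-.4937,P[...,1]+.2593)<.03
    red=near&(H[...,1]>120)&((H[...,0]<8)|(H[...,0]>172))&(z>.1)
    v,u=np.where(red);print(n,"ring px",len(u),u.mean() if len(u) else 0,v.mean() if len(v) else 0,P[red].mean(0).round(4) if len(u) else '')
    wh=near&(H[...,1]<60)&(H[...,2]>110)&(abs(z-.134)<.006)
    if wh.sum()>20: b=biggest(wh);print("head top",yaw_rect(plane(b,c,.134,o)[:,:2]),np.median(z[wh]))
    print("axis ring",proj([*o['tool_pos'][:2],o['tool_pos'][2]+.0155-.048],c,o).round(1))
E
```

```text
[0.0006, -0.0002, -0.0002] [0.0, -0.0, 0.0003] half [0.0003, -0.0001, -0.0001] [0.0, -0.0, 0.0001] [ 0.4936 -0.2597  0.1664] [180.    -0.    83.35] rows 0.004484007910074815 0.00639971637674593 26.5667
[ 0.37206936  0.05703096 -0.41690882] [-0.17858438  0.03815516  0.03217562] [-0.04  0.   -0.01 -0.02 -0.05 -0.06  0.1 ]
scene ring px 8 211.5 124.25 [ 0.4969 -0.2567  0.1351]
head top (array([ 497.6, -257.8,   50.8,   43.1]), 6.948503017425537) 0.1345234140222326
axis ring [[211.  123.5]]
wrist ring px 44 316.3636363636364 220.1818181818182 [ 0.4945 -0.2556  0.1395]
head top (array([ 493.9, -253.5,   39.7,   29.5]), 6.587330341339111) 0.13269811861121386
axis ring [[316.  220.1]]
```

```bash
python3 - <<'E'
from h import *
o=get_obs();tp=o['tool_pos']
for n in("scene","wrist"):
    c=eyes.read_camera(n);H=hsv(c).astype(int);_,C=campose(c,o)
    u0,v0=proj([*tp[:2],.134],c,o)[0];Y,X=np.mgrid[:400,:640]
    a=c['frame'].astype(float);w=np.clip(a[...,0]-np.maximum(a[...,1],a[...,2])-25,0,None);w[(abs(X-u0)>14)|(abs(Y-v0)>14)]=0
    print(n,"obs",(w*X).sum()/w.sum(),(w*Y).sum()/w.sum(),"rows",np.where(w.sum(1)>0)[0][[0,-1]],"cols",np.where(w.sum(0)>0)[0][[0,-1]])
    d=np.arctan2(C[1]-tp[1],C[0]-tp[0]);t=d+np.linspace(-1.5,1.5,41)
    wt=np.cos(t-d)
    for zr in(.130,.134,.138,.142):
        p=proj(np.c_[tp[0]+.0052*np.cos(t),tp[1]+.0052*np.sin(t),np.full(41,zr)],c,o);print(zr,(p*wt[:,None]).sum(0)/wt.sum())
E
```

```text
scene obs 211.8861788617886 124.04065040650407 rows [123 125] cols [209 214]
0.13 [211.57049529 126.12838539]
0.134 [211.24383286 124.64621321]
0.138 [210.91530531 123.15562675]
0.142 [210.5848965  121.65655362]
wrist obs 317.02316293929715 214.3905750798722 rows [211 221] cols [310 325]
0.13 [316.14460879 212.82846227]
0.134 [316.11794904 214.82372266]
0.138 [316.09029328 216.89382077]
0.142 [316.06158506 219.04301571]
```

Ring height measures 0.1356 m (scene) and 0.1331 m (wrist) against 0.134 m wanted. The rod is centred, still and free of contact force.

```bash
python3 -c "
from cell import env
print(env.sign_off())"
```

```text
the job is handed in; nothing more can be done
None
```

The job is handed in; the hand-in returned no verdict. By my measurements the former is seated flush and released, and the probe is held still and upright in its hole, centred to about 1 mm with the ring within 2 mm of the head's top, and I saw no sign of contact or of a bystander being disturbed.

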